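# Fill the gap in the carton of levelling feet

### The job

The partitioned carton should hold six levelling feet, but one compartment is empty. First reach into the empty compartment and feel its floor with the fingertips, to be sure that nothing lies in it; then fetch the matching foot from the bench and stand it upright on that floor, stem up. Leave the similar foot with the wider base where it is.

Things in the scene. Friction and masses are not known exactly. Their poses are not given: they have to be found in the camera images.
- carton: open cardboard carton fixed to the bench, 154 (x) x 228 (y) x 24 mm high; walls and dividers 6 mm thick, all 24 mm high. 2 x 3 compartments 68 x 68 mm inside, centres at x = +-37, y = -74, 0, +74 mm. Five hold a loose foot like the matching one, stem tops 55 mm above the bench. Only closed or nearly closed fingers fit into a compartment. Origin: centre of its underside, on the bench; z up
- vacant: the rigid, fixed grey tile on the floor of the one empty compartment (which one varies; all have such a tile), 60 x 60 x 4 mm. Origin: centre of its underside, at the compartment's centre, 6 mm above the bench; its top face is 10 mm above the bench. Axes parallel to the carton's
- foot: the matching levelling foot, loose, upright on the bench among other fittings: round black plastic base 48 mm across, 10 mm high; steel nut 30 mm across from 10 to 16 mm; round steel stem 20 mm in diameter from 16 to 46 mm height; about 0.12 kg. The same all round; grip it by the stem from above; 25 mm or more is free around its base. Origin: centre of its underside; z up the stem
- wide_foot: a similar levelling foot with the same stem and nut but a base 76 mm across, too wide for the compartments; loose, standing upright on the bench near the other one. To be left alone. Origin: centre of its underside
Not all that is in view belongs to the job. Leave any purple or red look-alike of the foot alone.

How it is judged:
By the outcome, as a careful person would: the job done as asked, in the order asked, and still so for the second after the job is handed in, with the robot touching nothing.
It also fails if it takes over 48 s, if anything falls off the work surface, if the arm or the gripper's body presses on something with over 40 N, if the wrist force passes 120 N, or if a joint passes its speed limit or range.

### The arm

A 6-joint arm with a two-finger parallel gripper is mounted at the origin on the work surface. World frame = base frame: x ahead of the robot, y to its left, z up, the work surface at z = 0. Lengths are in mm, angles in rad, forces in N, time in s.
With the tool pointing down it reaches from about 275 to 750 mm from the base axis. Payload 10.2 kg.
Tool frame: the origin (TCP) lies at the very end of the fingers, on their centre line; the grasp point (between the pads) lies 19 mm behind it; z points along the fingers, y is the line along which they close (so a half turn about z gives the same grasp; the last joint's range is limited). The gripper opens to 85 mm and grips with 20 to 120 N. Pads are 22 mm wide; open, the fingers measure 114 mm over their backs; the gripper's body (76 mm by 85 mm) begins 54 mm behind the grasp point. The pads swing forward as they close: fully open they stand 13 mm farther back than shut.
Start: joints at [-1.483, 0.313, 1.498, -0, 1.331, -0.223], TCP at [160.543, -499.857, 231.294] pointing down, gripper open.
Joint ranges: [-2.94, 2.94], [-0.97, 2.17], [0.19, 2.56], [-1.23, 4.37], [0.02, 3.11], [-2.88, 2.88]. Speed limits (rad/s): [2.39, 2.39, 3.01, 3.14, 3.14, 3.14].

### API

Orientations are given as a unit quaternion [w, x, y, z].
In Python, from rig import ctrl gives the robot as it stands.
- The arm moves only by the tool step_arm, never from a script. Its argument "increments" is a list of rows, each a list of 3 entries, a list of its own where there are three numbers: the shift along the tool's x, y, z in cm, then the turn, a rotation vector about the tool's x, y, z in degrees, then the opening in per cent of the stroke, from 0 (shut) to 100 (fully open). A call has 1 to 8 rows; each row is the pose to reach, as a shift and turn from the pose commanded when the call began, along the tool's axes at that moment; what a row does not reach only later rows make up. A row lasts 1/8 s, in which the tool goes at most 62.5 mm and 10.7 degrees, less where a joint would pass 70% of its speed; a pose out of reach is approached as far as the arm can. A call with a gripper value outside its range is refused whole. The fingers move at their own pace and stop on an object; "squeeze" is the grip in N (left out, the last holds). Time passes only in rows, so rows that repeat a pose let the fingers close. It gives the time, the measured TCP pose, the force, the opening and the grip force at its end, in the units of the state.
- ctrl.sense(): the state, without advancing time (a new reading comes with each control period).
- ctrl.capture(name): name is "side" or "top" or "wrist"; returns a dict with "img" (400x640x3 uint8, red, green, blue), "fx", "fy", "cx", "cy" (pixels), "extrinsics" (4x4, takes a point from camera to world coordinates). Camera axes: x right, y down, z forward; pixel columns grow to the right and rows downward; lengths in mm; the calibration is good to about 2 mm. A picture is of the moment at which its call begins. There is no depth.
- ctrl.finish_job(): hands the job in; it is judged then, once.
The state is a dict: "time_s": time; "joints": joint angles; "dq": joint speeds; "tau": joint torques, N m; "eef_pos": TCP position; "ee_rot": TCP orientation; "force": force on the tool from outside, world axes, zero at the start; "wrist_torque": the same for the moment, N m; "grip_width": opening from 0.0 (shut) to 1.0 (fully open); "grip_force": force on a finger pad.
Only numpy, scipy, OpenCV 4.12 (cv2) and the standard library are available. Lean on these libraries where they do the work, as an engineer would, in place of code of your own. Each camera call takes 0.05 s, during which the arm holds its last target. There are 200 camera calls.

## Working session

There is one attempt and no reset: what is moved stays moved. The work goes in short steps, Python scripts to look and compute and a tool call to move; the robot and the scene stay as the last step left them, time stands still between calls to the robot, and variables do not carry over. Pictures are saved under pics/ and viewed, at most 10 in all, crops included, and the job is handed in when it is done.

Besides the shell and the picture viewer there is one more tool, called after ">>>" as name([rows], argument=value, ...), one row to a line, values as JSON. step_arm: Moves the arm, as the interface text tells. Its arguments: {"type":"object","properties":{"increments":{"type":"array"},"squeeze":{"type":"number"}},"required":["increments"]}

```bash
mkdir -p pics; cat > h.py <<'E'
import numpy as np,cv2
from rig import ctrl
from scipy.spatial.transform import Rotation as R
def cap(n):
    c=ctrl.capture(n); return c
def px2w(c,u,v,z):
    E=np.array(c["extrinsics"]); d=E[:3,:3]@[(u-c["cx"])/c["fx"],(v-c["cy"])/c["fy"],1]; o=E[:3,3]
    return o+d*(z-o[2])/d[2]
def w2px(c,p):
    E=np.linalg.inv(np.array(c["extrinsics"])); q=E[:3,:3]@p+E[:3,3]
    return np.array([c["fx"]*q[0]/q[2]+c["cx"],c["fy"]*q[1]/q[2]+c["cy"]])
def rot(s):
    q=s["ee_rot"]; return R.from_quat([q[1],q[2],q[3],q[0]])
E
python3 - <<'E'
from h import *
import pickle
s=ctrl.sense(); print({k:np.round(v,3).tolist() for k,v in s.items()}); print(np.round(rot(s).as_matrix(),3))
for n in("top","side"):
    c=cap(n); pickle.dump(c,open(n+".pkl","wb")); print(n,c["fx"],np.round(c["extrinsics"],2).tolist())
    cv2.imwrite(f"pics/{n}0.png",c["img"][:,:,::-1])
E
```

```text
{'time_s': 0.0, 'joints': [-1.483, 0.313, 1.498, -0.0, 1.331, -0.223], 'dq': [-0.0, -0.001, -0.002, -0.001, -0.001, 0.001], 'tau': [-0.001, -41.227, -25.975, -0.0, 0.004, 0.0], 'eef_pos': [160.501, -499.589, 230.731], 'ee_rot': [-0.001, 0.988, 0.155, 0.0], 'force': [-0.553, -0.077, -0.033], 'wrist_torque': [-0.019, -0.038, -0.001], 'grip_force': 0.0, 'grip_width': 0.996}
[[ 0.952  0.306 -0.   ]
 [ 0.306 -0.952  0.001]
 [ 0.    -0.001 -1.   ]]
top 403.7260774243836 [[-0.03, -0.99, 0.11, 410.1], [-1.0, 0.03, -0.0, -40.85], [0.0, -0.11, -0.99, 788.32], [0.0, 0.0, 0.0, 1.0]]
side 400.90871310356 [[-1.0, -0.02, 0.06, 442.11], [-0.06, 0.65, -0.75, 655.95], [-0.02, -0.76, -0.65, 652.69], [0.0, 0.0, 0.0, 1.0]]
```

View pics/top0.png

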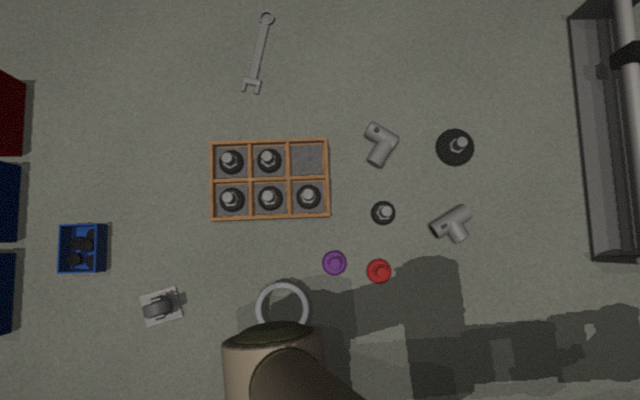

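View pics/side0.png

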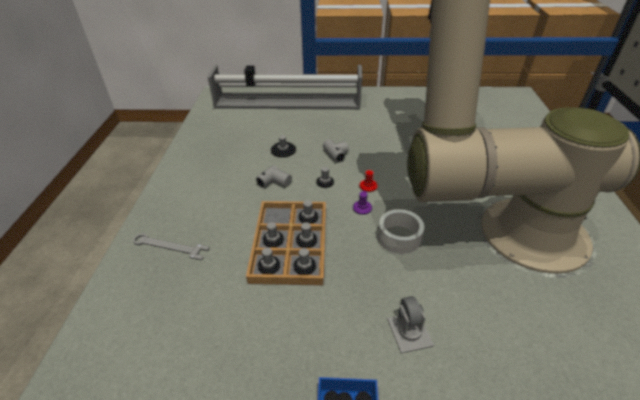

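The top view shows the carton with corners at about (209,142), (327,138), (330,217) and (213,220). The empty compartment is at (309,159). Candidates for the foot:
- (383,212): black, base about 24 px, which is about 48 mm, so it fits the description.
- (455,147): black, about 38 px, the wide one.
- (334,263) and (379,271): the purple and red look-alikes.

The side view agrees: the foot is at (325,178) and the wide foot at (284,148). I'll confirm with an enlarged crop.

```bash
python3 - <<'E'
from h import *
import pickle
c=pickle.load(open("top.pkl","rb"))
im=c["img"][120:240,200:400,::-1]; im=cv2.convertScaleAbs(cv2.resize(im,None,fx=4,fy=4,interpolation=cv2.INTER_CUBIC),alpha=1.6)
cv2.imwrite("pics/crop1.png",im)
E
```

```text
(no output)
```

View pics/crop1.png

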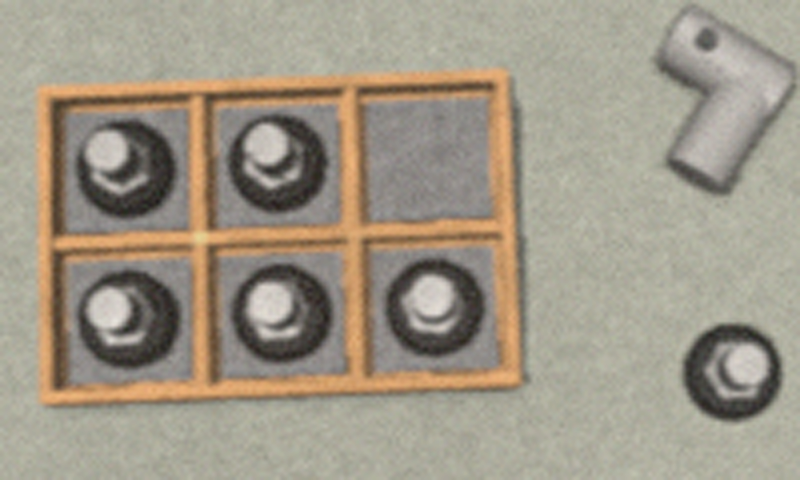

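Crop: rim corners at (40,88), (508,70), (522,384) and (42,404). The empty tile is centred near (428,160). The matching foot has its base centre at (732,372), about 48 px in radius, and its stem top at (748,363).

```bash
python3 - <<'E'
from h import *
import pickle
c=pickle.load(open("top.pkl","rb")); d=pickle.load(open("side.pkl","rb"))
f=lambda x,y,z: px2w(c,200+(x+.5)/4-.5,120+(y+.5)/4-.5,z)
P=np.array([f(*p,24) for p in [(40,88),(508,70),(522,384),(42,404)]]); print(P.round(1))
print("edges",[np.linalg.norm(P[i]-P[(i+1)%4]).round(1) for i in range(4)])
ctr=P.mean(0)[:2]; ey=(P[0]+P[3]-P[1]-P[2])[:2]; ey/=np.linalg.norm(ey); ex=np.array([ey[1],-ey[0]]); print("ctr",ctr,"yaw",np.degrees(np.arctan2(ex[1],ex[0])))
v=ctr+37*ex-74*ey; print("vacant",v,"tile px",f(428,160,10))
print("foot base",f(732,372,9),"stem",f(748,363,46),"base dia",np.linalg.norm(f(684,372,9)-f(780,372,9)))
# neighbours' stem tops as check (z=55, comp centres)
for (x,y),(a,b) in zip([(106,150),(270,147),(110,307),(273,303),(434,300)],[(37,74),(37,0),(-37,74),(-37,0),(-37,-74)]):
    print(f(x,y,55)[:2].round(1),(ctr+a*ex+b*ey).round(1))
print("side stem 325,170:",px2w(d,325,170,46),"elbow end",f(705,185,20),f(660,50,20))
s=ctrl.sense();Rm=rot(s).as_matrix()
print("tool-axes yaw of x",np.degrees(np.arctan2(Rm[1,0],Rm[0,0])))
E
```

```text
[[618.5 163.   24. ]
 [621.7 -63.9  24. ]
 [468.8 -66.2  24. ]
 [465.2 161.3  24. ]]
edges [np.float64(226.9), np.float64(152.9), np.float64(227.5), np.float64(153.3)]
ctr [543.53934004  48.53588733] yaw 0.8638944432009741
vacant [581.65084944 -24.8978437 ] tile px [581.2614474  -23.78505521  10.        ]
foot base [ 473.20550605 -168.55995003    9.        ] stem [ 474.18377477 -170.06377165   46.        ] base dia 46.49323196899796
[579.9 124.1] [579.4 123.1]
[579.4  48.2] [580.5  49.1]
[506.6 122.2] [505.4 122. ]
[506.5  47.6] [506.5  48. ]
[506.  -26.1] [507.7 -26. ]
side stem 325,170: [ 472.53766951 -160.80206898   46.        ] elbow end [ 563.33652379 -157.69686056   20.        ] [ 630.90639167 -138.54164824   20.        ]
tool-axes yaw of x 17.805849905611716
```

The sizes check out: edges 227 x 153 mm, all five neighbours within 2 mm of their compartment centres, and the tile centre agrees. The vacant compartment is at about (581.5,-24.5) and the foot at about (473.7,-169.3). I'll move above the compartment with the fingers shut.

>>> step_arm([
  [[4, -2.4, 0], [0, 0, 0], 0],
  [[9.1, -5.4, 0], [0, 0, 0], 0],
  [[14.2, -8.4, 1], [0, 0, 0], 0],
  [[19.3, -11.4, 2], [0, 0, 0], 0],
  [[24.4, -14.5, 3], [0, 0, 0], 0],
  [[29.5, -17.5, 4], [0, 0, 0], 0],
  [[34.6, -20.5, 5], [0, 0, 0], 0],
  [[39.7, -23.6, 6], [0, 0, 0], 0],
])

```text
time_s: 1.1
eef_pos: [467.4, -152.1, 170.9]
ee_rot: [0.0, 0.988, 0.155, -0.0]
force: [0.5, -1.0, -0.5]
grip_width: -0.002
grip_force: 0.0
```

>>> step_arm([
  [[5.1, -3, 1], [0, 0, 0], 0],
  [[9.9, -5.9, 2], [0, 0, 0], 0],
  [[13.4, -8, 2], [0, 0, 0], 0],
  [[14.9, -8.8, 2], [0, 0, 0], 0],
  [[14.9, -8.8, 2], [0, 0, 0], 0],
  [[14.9, -8.8, 2], [0, 0, 0], 0],
])

```text
time_s: 1.85
eef_pos: [580.7, -25.5, 151.3]
ee_rot: [0.0, 0.988, 0.154, -0.0]
force: [-0.1, 0.1, -0.8]
grip_width: 0.001
grip_force: 0.0
```

>>> step_arm([
  [[0, 0, 3], [0, 0, 0], 0],
  [[0, 0, 6], [0, 0, 0], 0],
  [[0, 0, 9], [0, 0, 0], 0],
  [[0, 0, 11], [0, 0, 0], 0],
  [[0, 0, 12.5], [0, 0, 0], 0],
  [[0, 0, 13.3], [0, 0, 0], 0],
  [[0, 0, 13.3], [0, 0, 0], 0],
  [[0, 0, 13.3], [0, 0, 0], 0],
])

```text
time_s: 2.85
eef_pos: [581.7, -24.6, 19.0]
ee_rot: [0.0, 0.988, 0.155, 0.001]
force: [-1.1, 0.3, -0.1]
grip_width: -0.001
grip_force: 0.0
```

>>> step_arm([
  [[0, 0, 0.2], [0, 0, 0], 0],
  [[0, 0, 0.4], [0, 0, 0], 0],
  [[0, 0, 0.5], [0, 0, 0], 0],
  [[0, 0, 0.6], [0, 0, 0], 0],
  [[0, 0, 0.6], [0, 0, 0], 0],
])

```text
time_s: 3.48
eef_pos: [581.3, -24.4, 12.2]
ee_rot: [-0.0, 0.988, 0.155, -0.0]
force: [0.8, 1.0, -0.9]
grip_width: 0.002
grip_force: 0.0
```

>>> step_arm([
  [[0, 0, 0.1], [0, 0, 0], 0],
  [[0, 0, 0.2], [0, 0, 0], 0],
  [[0, 0, 0.2], [0, 0, 0], 0],
  [[0, 0, 0.2], [0, 0, 0], 0],
])

```text
time_s: 3.98
eef_pos: [581.3, -24.4, 10.3]
ee_rot: [-0.0, 0.988, 0.155, 0.0]
force: [-0.3, 0.9, 0.4]
grip_width: -0.001
grip_force: 0.0
```

>>> step_arm([
  [[0, 0, 0.1], [0, 0, 0], 0],
  [[0, 0, 0.1], [0, 0, 0], 0],
  [[0, 0, 0.1], [0, 0, 0], 0],
])

```text
time_s: 4.35
eef_pos: [581.4, -24.4, 10.1]
ee_rot: [0.0, 0.988, 0.155, 0.0]
force: [-4.2, 0.6, 7.3]
grip_width: 0.002
grip_force: 3.7
```

Contact at z = 10.1 mm with 7 N, so the fingertips are on the bare tile. I'll press very slightly more to be sure, then lift and travel to the foot while opening.

>>> step_arm([
  [[0, 0, 0.05], [0, 0, 0], 0],
  [[0, 0, 0.05], [0, 0, 0], 0],
])

```text
time_s: 4.6
eef_pos: [581.4, -24.4, 10.0]
ee_rot: [0.0, 0.988, 0.155, 0.0]
force: [-5.0, 0.9, 11.3]
grip_width: 0.0
grip_force: 6.0
```

>>> step_arm([
  [[0, 0, -1], [0, 0, 0], 0],
  [[0, 0, -4], [0, 0, 0], 0],
  [[0, 0, -8], [0, 0, 0], 0],
  [[-2, 1.4, -12], [0, 0, 0], 0],
  [[-6.5, 4.6, -13], [0, 0, 0], 60],
  [[-11, 7.9, -13], [0, 0, 0], 60],
  [[-14.7, 10.5, -13], [0, 0, 0], 60],
  [[-14.7, 10.5, -13], [0, 0, 0], 60],
])

```text
time_s: 5.6
eef_pos: [472.3, -171.3, 139.3]
ee_rot: [0.0, 0.988, 0.153, 0.0]
force: [0.5, 0.2, 0.2]
grip_width: 0.601
grip_force: 0.0
```

```bash
python3 - <<'E'
from h import *
import pickle
s=ctrl.sense(); print(s["eef_pos"],s["force"],s["grip_width"])
c=cap("wrist"); pickle.dump(c,open("w1.pkl","wb")); cv2.imwrite("pics/w1.png",c["img"][:,:,::-1])
print(w2px(c,np.array([473.7,-169.3,46])),w2px(c,np.array([473.7,-169.3,10])),c["fx"])
E
```

```text
[ 472.30339401 -171.26610484  139.28899237] [0.52465075 0.19125808 0.15928153] 0.6008576838430999
[318.70206875 199.19246195] [318.95997749 187.22808367] 324.35949133905257
```

View pics/w1.png

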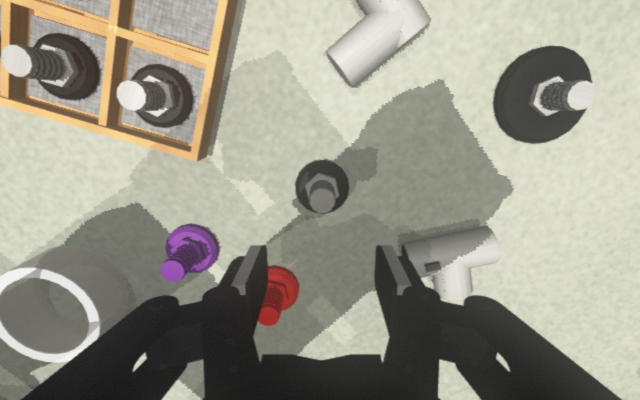

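The wrist view shows the foot with its stem top at (321,199) and base at (322,186), against predictions of (318.7,199.2) and (319,187). I'll refine the position and compute the move.

```bash
python3 - <<'E'
from h import *
import pickle
c=pickle.load(open("w1.pkl","rb")); a=px2w(c,321,199,46); b=px2w(c,322,186.5,9)
s=ctrl.sense(); p=np.array(s["eef_pos"]); Rm=rot(s).as_matrix(); print(a,b,p)
t=np.append((a+b)[:2]/2*.5+.5*np.array([473.7,-169.3]),22); print(t,Rm.T@(t-p)/10)
E
```

```text
[ 474.37514774 -170.92072826   46.        ] [ 474.87359003 -171.69729533    9.        ] [ 473.14238874 -170.11485001  139.25527724]
[ 474.16218444 -170.3045059    22.        ] [ 0.08520609  0.04418765 11.72559369]
```

>>> step_arm([
  [[0, 0.14, 2], [0, 0, 0], 60],
  [[0, 0.14, 5], [0, 0, 0], 60],
  [[0, 0.14, 8], [0, 0, 0], 60],
  [[0, 0.14, 10], [0, 0, 0], 60],
  [[0, 0.14, 11.2], [0, 0, 0], 60],
  [[0, 0.14, 11.9], [0, 0, 0], 60],
  [[0, 0.14, 11.9], [0, 0, 0], 60],
  [[0, 0.14, 11.9], [0, 0, 0], 60],
])

```text
time_s: 6.65
eef_pos: [474.3, -170.8, 20.4]
ee_rot: [0.0, 0.988, 0.155, 0.0]
force: [0.9, -1.2, 0.4]
grip_width: 0.602
grip_force: 0.0
```

>>> step_arm([
  [[0, 0, 0], [0, 0, 0], 40],
  [[0, 0, 0], [0, 0, 0], 30],
  [[0, 0, 0], [0, 0, 0], 25],
  [[0, 0, 0], [0, 0, 0], 20],
  [[0, 0, 0], [0, 0, 0], 10],
  [[0, 0, 0], [0, 0, 0], 0],
  [[0, 0, 0], [0, 0, 0], 0],
  [[0, 0, 0], [0, 0, 0], 0],
], squeeze=40)

```text
time_s: 7.65
eef_pos: [474.0, -170.9, 20.1]
ee_rot: [0.0, 0.988, 0.155, 0.0]
force: [-1.1, -0.4, 6.1]
grip_width: 0.219
grip_force: 39.0
```

Gripped: 0.219 of 85 mm is about 19 mm, which matches the stem. Next I'll lift, carry it over and check.

>>> step_arm([
  [[0, 0, -0.5], [0, 0, 0], 0],
  [[0, 0, -2], [0, 0, 0], 0],
  [[0, 0, -5], [0, 0, 0], 0],
  [[0, 0, -8], [0, 0, 0], 0],
  [[0, 0, -10.5], [0, 0, 0], 0],
  [[0, 0, -12], [0, 0, 0], 0],
  [[0, 0, -12], [0, 0, 0], 0],
], squeeze=50)

```text
time_s: 8.52
eef_pos: [474.1, -170.8, 140.6]
ee_rot: [0.001, 0.988, 0.155, 0.001]
force: [-0.3, -0.2, -1.1]
grip_width: 0.216
grip_force: 48.9
```

>>> step_arm([
  [[1, -0.7, 0], [0, 0, 0], 0],
  [[3.5, -2.5, 0], [0, 0, 0], 0],
  [[6.5, -4.7, 0], [0, 0, 0], 0],
  [[9.5, -6.9, 0], [0, 0, 0], 0],
  [[12.2, -8.8, 0], [0, 0, 0], 0],
  [[14, -10.1, 0], [0, 0, 0], 0],
  [[14.7, -10.6, 0], [0, 0, 0], 0],
  [[14.7, -10.6, 0], [0, 0, 0], 0],
])

```text
time_s: 9.52
eef_pos: [581.2, -24.4, 139.1]
ee_rot: [-0.0, 0.988, 0.155, -0.001]
force: [0.3, -0.0, -1.4]
grip_width: 0.215
grip_force: 48.9
```

```bash
python3 - <<'E'
from h import *
import pickle
s=ctrl.sense(); print(s["eef_pos"],s["force"],s["grip_width"],s["grip_force"])
a=[]
for n in("wrist","side"):
    c=cap(n); pickle.dump(c,open(n+"2.pkl","wb")); im=c["img"][:,:,::-1]
    if n=="side": im=cv2.resize(im[130:280,220:380],None,fx=2.67,fy=2.67,interpolation=cv2.INTER_CUBIC)[:400]
    else: im=im[:,120:520]
    a.append(im)
cv2.imwrite("pics/p2.png",np.hstack(a)[:, :800])
E
```

```text
[581.20291022 -24.43556488 139.08755139] [ 0.29676314 -0.01694657 -1.39577661] 0.21497528165918464 48.92062604427338
```

View pics/p2.png

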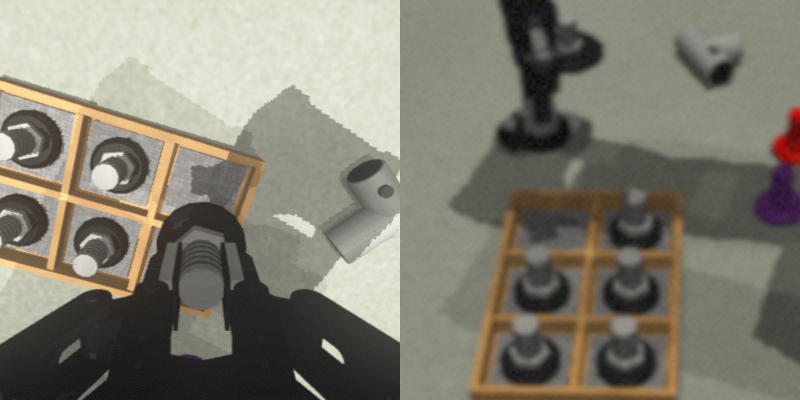

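The foot is held upright in the jaws (wrist view: stem centred at about (200,290); side view: base horizontal), and the neighbours are undisturbed. Now I'll lower it.

>>> step_arm([
  [[0, 0, 1], [0, 0, 0], 0],
  [[0, 0, 3.5], [0, 0, 0], 0],
  [[0, 0, 6], [0, 0, 0], 0],
  [[0, 0, 8], [0, 0, 0], 0],
  [[0, 0, 9.5], [0, 0, 0], 0],
  [[0, 0, 10.3], [0, 0, 0], 0],
  [[0, 0, 10.6], [0, 0, 0], 0],
  [[0, 0, 10.6], [0, 0, 0], 0],
])

```text
time_s: 10.62
eef_pos: [581.6, -24.8, 34.1]
ee_rot: [0.0, 0.988, 0.155, 0.0]
force: [-0.3, -0.4, -1.3]
grip_width: 0.218
grip_force: 48.9
```

>>> step_arm([
  [[0, 0, 0.1], [0, 0, 0], 0],
  [[0, 0, 0.2], [0, 0, 0], 0],
  [[0, 0, 0.3], [0, 0, 0], 0],
  [[0, 0, 0.3], [0, 0, 0], 0],
])

```text
time_s: 11.12
eef_pos: [581.4, -24.8, 30.8]
ee_rot: [-0.0, 0.988, 0.155, -0.0]
force: [0.0, -0.6, -1.7]
grip_width: 0.215
grip_force: 48.9
```

>>> step_arm([
  [[0, 0, 0.05], [0, 0, 0], 0],
  [[0, 0, 0.1], [0, 0, 0], 0],
  [[0, 0, 0.15], [0, 0, 0], 0],
  [[0, 0, 0.15], [0, 0, 0], 0],
])

```text
time_s: 11.62
eef_pos: [581.5, -24.8, 30.2]
ee_rot: [0.0, 0.988, 0.155, 0.0]
force: [-4.4, 0.6, 7.4]
grip_width: 0.213
grip_force: 49.6
```

It is seated: 7.4 N at the expected height. I'll release with a small opening and retreat straight up.

>>> step_arm([
  [[0, 0, 0], [0, 0, 0], 25],
  [[0, 0, 0], [0, 0, 0], 30],
  [[0, 0, 0], [0, 0, 0], 36],
  [[0, 0, 0], [0, 0, 0], 40],
  [[0, 0, 0], [0, 0, 0], 40],
  [[0, 0, 0], [0, 0, 0], 40],
])

```text
time_s: 12.38
eef_pos: [581.4, -24.8, 29.3]
ee_rot: [-0.0, 0.988, 0.155, -0.0]
force: [-0.6, -0.3, -0.7]
grip_width: 0.402
grip_force: 0.0
```

>>> step_arm([
  [[0, 0, -0.5], [0, 0, 0], 40],
  [[0, 0, -2], [0, 0, 0], 40],
  [[0, 0, -4], [0, 0, 0], 40],
  [[0, 0, -7], [0, 0, 0], 40],
  [[0, 0, -11], [0, 0, 0], 40],
  [[-3, 3, -14], [0, 0, 0], 40],
  [[-7, 7, -14], [0, 0, 0], 40],
  [[-12, 12, -14], [0, 0, 0], 40],
])

```text
time_s: 13.38
eef_pos: [507.0, -169.6, 170.9]
ee_rot: [0.001, 0.988, 0.155, 0.001]
force: [0.7, -0.3, -0.4]
grip_width: 0.396
grip_force: 0.0
```

>>> step_arm([
  [[-5, 5, 0], [0, 0, 0], 40],
  [[-8, 8, 0], [0, 0, 0], 40],
  [[-8, 8, 0], [0, 0, 0], 40],
  [[-8, 8, 0], [0, 0, 0], 40],
])

```text
time_s: 13.88
eef_pos: [456.2, -268.6, 170.0]
ee_rot: [0.0, 0.988, 0.155, 0.0]
force: [-0.7, 0.5, 0.3]
grip_width: 0.397
grip_force: 0.0
```

```bash
python3 - <<'E'
from h import *
s=ctrl.sense(); print(s["eef_pos"],s["force"],s["grip_width"])
a=[]
for n,(y,x) in(("top",(110,200)),("side",(140,225))):
    im=cap(n)["img"][y:y+150,x:x+150,::-1]
    a.append(cv2.resize(im,(400,400),interpolation=cv2.INTER_CUBIC))
cv2.imwrite("pics/p3.png",cv2.convertScaleAbs(np.hstack(a),alpha=1.4))
E
```

```text
[ 456.15759966 -268.63905995  169.9854854 ] [-0.7359428   0.50790063  0.34942496] 0.3974376552825982
```

View pics/p3.png

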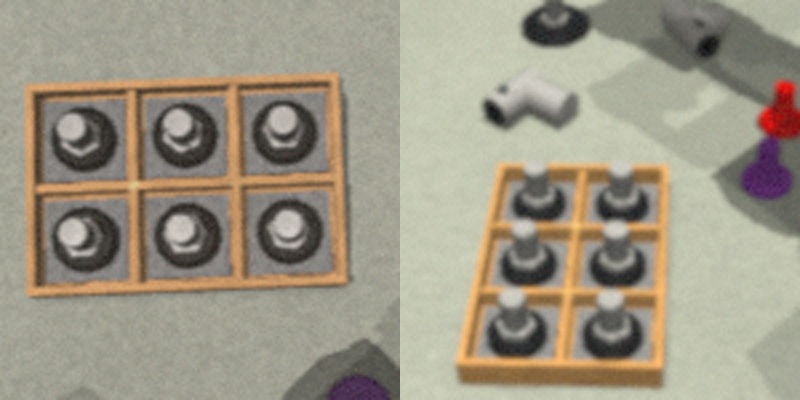

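The sixth foot stands upright and centred in its compartment, at (285,130) in the top view and (538,195) in the side view. The wide foot hasn't moved and the arm is clear, so I'm handing in.

```bash
python3 -c "
from rig import ctrl
print(ctrl.finish_job())"
```

```text
the job is handed in; nothing more can be done
None
```

I felt the floor of the empty compartment with the fingertips (bare tile, contact at 10 mm), then stood the matching foot upright there, left the wide foot alone, and handed the job in at about 14 s; no verdict was shown.

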